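# Select the green gear on the coil winder

### The job

Set the coil winder to its green gear: push the black-knobbed lever with the fingertips through the H-shaped gate, back to the cross channel, across, and fully home into the slot flanked by green bars. Only push the knob: do not pinch it, do not force it against the gate, and do not run it into the red, yellow or blue slot on the way. Leave the bobbin, oil bottle, screwdriver and ring core where they stand, and finish clear of everything.

Things in the scene. Friction and masses are not known exactly. Their poses are not given: they have to be found in the camera images.
- winder: bench coil winder, fixed. Origin on the table under the centre of the gate; z up, x away from the robot at yaw 0, y to the left. The blue gearbox is 160 x 190 mm (x, y), its aluminium gate plate's top is 96 mm above the table; a dark bed, 180 mm wide (x), 10 mm thick, runs from y = -110 to 330 mm
- gate (a point): centre of the gate, on the plate's top; axes as the winder's. A 20 mm wide cross channel along y at x = 0 joins three 16 mm wide columns along x at y = -50, 0, +50 mm: six slots, where the lever axis reaches x = -40 or +40 mm. The pin is 12 mm thick: it crosses only while within 4 mm of x = 0 and enters a column within 2 mm of its line. Channel corners are rounded, radius 6 mm
- headstock (a point): centre of the top of the grey headstock, left of the gearbox, 134 mm above the table, 110 x 70 mm (y 100 to 170 mm of the winder). From it a copper-wound spindle runs left to a tail post, to y = 316 mm; all below 134 mm
- knob (a point): centre of the top face of the lever's knob, on the lever axis, 155 mm above the table. The knob is a black block with a white dot, 36 mm square over its four rubber pads, from 115 to 155 mm above the table, 19 mm clear of the gate plate, faces square to the winder's axes. The lever stays upright and slides; it does not turn or lift
- lever_across (a joint): position of the lever along the winder's y, m: 0 in the middle column, +0.05 at the hard stop in the left column, -0.05 at the hard stop in the right column. At the start the lever is in the middle column. Needs about 3 N to move (more when moved fast) and stays where it is left
- lever_along (a joint): position of the lever along the winder's x, m: 0 in the cross channel, +0.04 at the hard stop in the far slots, -0.04 at the hard stop in the near slots. At the start it is anywhere in the middle column. Needs about 3 N to move (more when moved fast) and stays where it is left
- pad_near: rubber pad on the knob's robot-side (-x of the winder) face, 26 mm wide, 34 mm tall, 3 mm thick; origin at its centre, 135 mm above the table, 16.5 mm from the lever axis (outer surface 18 mm from it)
- pad_far: rubber pad on the knob's far (+x of the winder) face, 26 mm wide, 34 mm tall, 3 mm thick; origin at its centre, 135 mm above the table, 16.5 mm from the lever axis (outer surface 18 mm from it)
- pad_left: rubber pad on the knob's left (+y of the winder) face, 26 mm wide, 34 mm tall, 3 mm thick; origin at its centre, 135 mm above the table, 16.5 mm from the lever axis (outer surface 18 mm from it)
- pad_right: rubber pad on the knob's right (-y of the winder) face, 26 mm wide, 34 mm tall, 3 mm thick; origin at its centre, 135 mm above the table, 16.5 mm from the lever axis (outer surface 18 mm from it)
- mark_red: two red bars, 52 x 9 x 1.5 mm, on the gate plate on either side of the end of one corner slot (one in each corner of the gate; which colour is where changes). Origin midway between the bars, 96 mm above the table, exactly where the lever axis stands when fully home in that slot
- mark_yellow: two yellow bars, 52 x 9 x 1.5 mm, on the gate plate on either side of the end of one corner slot (one in each corner of the gate; which colour is where changes). Origin midway between the bars, 96 mm above the table, exactly where the lever axis stands when fully home in that slot
- mark_green: two green bars, 52 x 9 x 1.5 mm, on the gate plate on either side of the end of one corner slot (one in each corner of the gate; which colour is where changes). Origin midway between the bars, 96 mm above the table, exactly where the lever axis stands when fully home in that slot
- mark_blue: two blue bars, 52 x 9 x 1.5 mm, on the gate plate on either side of the end of one corner slot (one in each corner of the gate; which colour is where changes). Origin midway between the bars, 96 mm above the table, exactly where the lever axis stands when fully home in that slot
- bobbin: loose spare copper bobbin standing on the table, 60 mm across, 55 mm tall; origin under its centre
- oil: loose small white oil bottle with a red cap, 40 mm across, 100 mm tall; origin under its centre
- driver: loose screwdriver with a yellow handle lying on the table, 170 mm long along its own x; origin on its underside, about mid-length
- core: loose dark ring core lying flat, 52 mm across, 16 mm tall; origin under its centre

How it is judged:
On the way:
1. the lever stands in the cross channel, away from the middle column (value of joint lever_along between -0.012 and 0.012 m and (value of joint lever_across above 0.015 m or value of joint lever_across below -0.015 m)).
At the end, for the whole second after the job is handed in: the lever's axis rests within 6 mm (horizontally) of the home point of the green slot; bobbin, oil bottle, screwdriver and ring core within 20 mm of where they were (horizontal distance between knob and mark_green below 0.006 m and velocity of joint lever_across between -0.005 and 0.005 m/s and velocity of joint lever_along between -0.005 and 0.005 m/s and distance of each of bobbin, oil, driver, core from where it was at the start of the episode below 0.02 m); the robot touches nothing.
It fails at once if the lever is run into the red, yellow or blue slot (within 20 mm of its home point) (horizontal distance between knob and mark_red below 0.02 m or horizontal distance between knob and mark_yellow below 0.02 m or horizontal distance between knob and mark_blue below 0.02 m).
It fails at once if the knob is pinched (more than 2 N of finger force on two opposite pads at once) ((contact force between the fingers and pad_near above 2 N and contact force between the fingers and pad_far above 2 N) or (contact force between the fingers and pad_left above 2 N and contact force between the fingers and pad_right above 2 N)).
It fails at once if the lever is forced (more than 90 N on the knob's face) (contact force between the fingers and pad_near above 90 N or contact force between the fingers and pad_far above 90 N or contact force between the fingers and pad_left above 90 N or contact force between the fingers and pad_right above 90 N).
It fails at once if a bystander is moved by more than 20 mm, lifted or knocked over (distance of any of bobbin, oil, driver, core from where it was at the start of the episode above 0.02 m or angle between any of bobbin, oil, core's own z axis and vertical above 0.5 rad).
It also fails if it takes over 54 s, if anything falls off the work surface, if the arm or the gripper's body presses on something with over 40 N, if the wrist force passes 120 N, or if a joint passes its speed limit or range.

### The arm

A 6-joint arm with a two-finger parallel gripper is mounted at the origin on the work surface. World frame = base frame: x ahead of the robot, y to its left, z up, the work surface at z = 0. Lengths are in m, angles in rad, forces in N, time in s.
With the tool pointing down it reaches from about 0.35 to 0.775 m from the base axis. Payload 7.3 kg.
Tool frame: the origin (TCP) lies where the fingers leave the gripper's body, on its centre line; the fingertips stand 66 mm ahead of it and the grasp point (between the pads) lies 47 mm ahead of it (bot.grip_depth is the z of the grasp point in the tool frame, in m); z points along the fingers, x is the direction in which the jaws open and shut, and the axes are right-handed (so a half turn about z gives the same grasp; the last joint's range is limited). The gripper opens to 92 mm and grips with 3 to 60 N. Pads are 19 mm wide; open, the fingers measure 130 mm over their backs; the gripper's body (75 mm by 190 mm) begins 47 mm behind the grasp point.
Start: joints at [1.032, 0.342, 1.524, -0, 1.275, -0.146], TCP at [0.201, 0.485, 0.292] pointing down, gripper open.
Joint ranges: [-2.53, 2.53], [-0.77, 2.02], [0.04, 2.7], [-1, 4.14], [0.28, 2.66], [-3.11, 3.11]. Speed limits (rad/s): [2.57, 2.57, 3.14, 3.14, 3.14, 3.14].

### API

Orientations are given as a unit quaternion [x, y, z, w].
In Python, from plant import monitor, snapshot, camera_params, bot gives the robot as it stands. The module is installed in compiled form; this text tells all that it offers.
- The arm moves only by the tool move_arm, never from a script. Its argument "moves" is text: rows parted by semicolons, each of 6 numbers parted by spaces: the shift along the tool's x, y, z in mm, then the turn, a rotation vector about the tool's x, y, z in rad. A call has exactly 8 rows; each row shifts and turns the pose as measured when the row begins, along the tool's axes as they then stand; what a row does not reach is not made up. A row lasts 1/8 s, in which the tool goes at most 62.5 mm and 10.7 degrees, less where a joint would pass 70% of its speed; a pose out of reach is approached as far as the arm can. A call is refused whole if a number of a shift passes 62.5 or a number of a turn 0.188, either way. A call with a gripper value outside its range is refused whole. "hand" is the finger opening in mm, from 0 to 91.8, set as the call begins (left out, the last holds). The fingers move at their own pace and stop on an object; the grip force is fixed at half the most. Time passes only in rows, so rows that do not move let the fingers close, or fill a call up. It gives the time, the measured TCP pose, the force and the opening at its end, in the units of the state.
- monitor.read_state(): the state, without advancing time (a new reading comes with each control period).
- snapshot(name): name is "side" or "top"; returns the picture (400x640x3 uint8, red, green, blue); there is no depth.
- camera_params(name): a dict with "vertical_fov" (degrees; the focal length in pixels is half the picture's height over the tangent of half this angle, whatever the lens; pixels are square), "cx", "cy" (the principal point, pixels), "D" ([k1, k2, p1, p2, k3] as OpenCV has them; the pictures are not rectified), "R" (3x3) and "t" (3): a world point X has camera coordinates R X + t. Camera axes: x right, y down, z forward; pixel columns grow to the right and rows downward; lengths in m; the calibration is good to about 2 mm. A picture is of the moment at which its call begins. camera_params takes no time and is no camera call.
- bot.job_done(): hands the job in, once; it reports no verdict.
The state is a dict: "time": time; "q": joint angles; "qvel": joint speeds; "tau": joint torques, N m; "position": TCP position; "tool_rot": TCP orientation; "wrist_force": force on the tool from outside, world axes, zero at the start; "torque": the same for the moment, N m; "finger_gap": finger opening in m.
Only numpy, scipy, OpenCV 4.12 (cv2) and the standard library are available. Lean on these libraries where they do the work, as an engineer would, in place of code of your own. Each camera call takes 0.05 s, during which the arm holds its last target. There are 200 camera calls.

## Working session

There is one attempt and no reset: what is moved stays moved. The work goes in short steps, Python scripts to look and compute and a tool call to move; the robot and the scene stay as the last step left them, time stands still between calls to the robot, and variables do not carry over. Pictures are saved under pics/ and viewed, about 8 in all and at most 12, crops included, and the job is handed in when it is done.

Besides the shell and the picture viewer there is one more tool, called as a command line: name --argument value ..., lists and objects as JSON in quotes. move_arm: Moves the arm, as the interface text tells. Its arguments: {"type":"object","properties":{"moves":{"type":"string"},"hand":{"type":"number"}},"required":["moves"]}

```bash
mkdir -p pics; python3 - <<'E'
from plant import monitor, snapshot, camera_params, bot
import cv2
for n in("top","side"):
    im=snapshot(n); cv2.imwrite(f"pics/{n}0.png",im[:,:,::-1]); print(n,camera_params(n))
print(monitor.read_state(),bot.grip_depth)
E
```

```text
top {'vertical_fov': 57.68855382480652, 'cx': 319.0563978829442, 'cy': 200.3806113312421, 'D': array([5.66114101e-05, 0.00000000e+00, 0.00000000e+00, 0.00000000e+00,
       0.00000000e+00]), 'R': array([[-0.00771643, -0.99996122, -0.00424471],
       [-0.98947429,  0.00824878, -0.1444735 ],
       [ 0.14450291,  0.00308521, -0.98949957]]), 't': array([0.01972183, 0.55043903, 0.74260496])}
side {'vertical_fov': 53.07778582222748, 'cx': 316.3042039194856, 'cy': 203.18647769924343, 'D': array([-0.0898473,  0.       ,  0.       ,  0.       ,  0.       ]), 'R': array([[-0.97379567, -0.22712779,  0.01161711],
       [-0.17748042,  0.72700974, -0.66329295],
       [ 0.14220651, -0.64797362, -0.74826967]]), 't': array([0.54676846, 0.15724896, 0.80453294])}
{'time': 0.1, 'q': array([ 1.03196067e+00,  3.42635534e-01,  1.52492740e+00, -4.16204174e-06,
        1.27543034e+00, -1.45970288e-01]), 'qvel': array([-0.00048074, -0.0021515 , -0.00461628, -0.00109754, -0.00107358,
        0.00040934]), 'tau': array([ 1.33533573e-03, -4.32005167e+01, -2.44693208e+01,  7.18994904e-02,
        5.26806596e-02, -4.16018929e-05]), 'position': array([0.2008075 , 0.48477002, 0.29162144]), 'tool_rot': array([ 8.31515261e-01,  5.55501467e-01, -6.31854916e-04,  3.01983381e-04]), 'wrist_force': array([ 0.65069961, -0.23597834,  0.01526123]), 'torque': array([ 0.02420055, -0.06491876, -0.01423098]), 'finger_gap': 0.09224431896086084} 0.0467
```

View pics/top0.png

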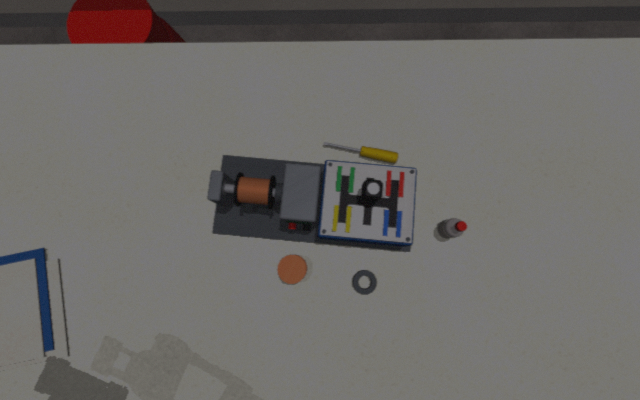

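View pics/side0.png

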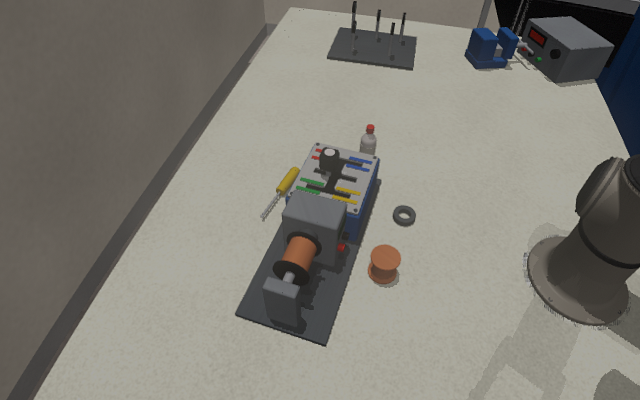

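The top view shows green bars at about (345,180), which is the far-left slot. Red is far-right at (395,184), yellow near-left at (342,219) and blue near-right at (393,222). The knob at about (372,190) stands in the far middle slot. The side view agrees.

```bash
cat > h.py <<'E'
import numpy as np, cv2
from plant import monitor, snapshot, camera_params
def ray(n,u,v,z):
    p=camera_params(n); f=200/np.tan(np.radians(p["vertical_fov"])/2)
    K=np.array([[f,0,p["cx"]],[0,f,p["cy"]],[0,0,1]])
    x,y=cv2.undistortPoints(np.array([[[u,v]]],float),K,np.array(p["D"]))[0,0]
    R,t=np.array(p["R"]),np.array(p["t"]); c=-R.T@t; d=R.T@np.array([x,y,1]); return c+d*(z-c[2])/d[2]
def blobs(mask,lo,box):
    x0,y0,x1,y1=box; m=np.zeros_like(mask); m[y0:y1,x0:x1]=mask[y0:y1,x0:x1]
    n,_,s,c=cv2.connectedComponentsWithStats(m)
    return [(c[i],s[i,4]) for i in range(1,n) if s[i,4]>=lo]
BOX={"top":(320,160,416,245),"side":(290,140,385,215)}
HUE={"red":(175,5),"yellow":(20,34),"green":(45,85),"blue":(105,125)}
def marks(n,im):
    h=cv2.cvtColor(im,cv2.COLOR_RGB2HSV); out={}
    for k,(a,b) in HUE.items():
        H=h[...,0]; hh=((H>=a)|(H<=b)) if a>b else ((H>=a)&(H<=b))
        m=(hh&(h[...,1]>120)&(h[...,2]>70)).astype(np.uint8)
        out[k]=sorted(blobs(m,12,BOX[n]),key=lambda q:-q[1])
    return out
E
python3 - <<'E'
from h import *
for n in("top","side"):
    im=cv2.cvtColor(cv2.imread(f"pics/{n}0.png"),cv2.COLOR_BGR2RGB)
    for k,b in marks(n,im).items():
        print(n,k,[(c.round(1).tolist(),int(a),ray(n,*c,.0975)[:2].round(4).tolist()) for c,a in b])
a=cv2.imread("pics/top0.png")[155:250,315:420]; b=cv2.imread("pics/side0.png")[135:230,285:390]
cv2.imwrite("pics/crop0.png",np.hstack([cv2.resize(a,None,fx=3.8,fy=3.8,interpolation=2),cv2.resize(b,None,fx=3.8,fy=3.8,interpolation=2)]))
E
```

```text
top red [([388.2, 183.6], 111, [0.5751, -0.1239]), ([400.7, 184.5], 109, [0.5729, -0.1489])]
top yellow [([335.3, 216.8], 107, [0.509, -0.0168]), ([347.8, 218.0], 107, [0.5064, -0.0415]), ([391.2, 160.4], 20, [0.6227, -0.1317])]
top green [([338.6, 179.0], 83, [0.5854, -0.0246]), ([351.1, 180.0], 81, [0.5831, -0.0496])]
top blue [([385.6, 221.7], 107, [0.4984, -0.1161]), ([398.3, 223.2], 103, [0.4953, -0.1409])]
side red [([315.2, 157.1], 18, [0.5943, -0.1243]), ([318.6, 149.9], 15, [0.5923, -0.15])]
side yellow [([293.2, 173.9], 104, [0.6278, -0.0606]), ([343.9, 198.7], 96, [0.5087, -0.0156]), ([347.7, 190.4], 76, [0.5053, -0.0403])]
side green [([307.9, 189.6], 62, [0.5859, -0.0231]), ([311.7, 181.1], 50, [0.5841, -0.0489])]
side blue [([356.9, 167.2], 56, [0.498, -0.1144]), ([360.0, 159.7], 50, [0.495, -0.1401])]
```

View pics/crop0.png

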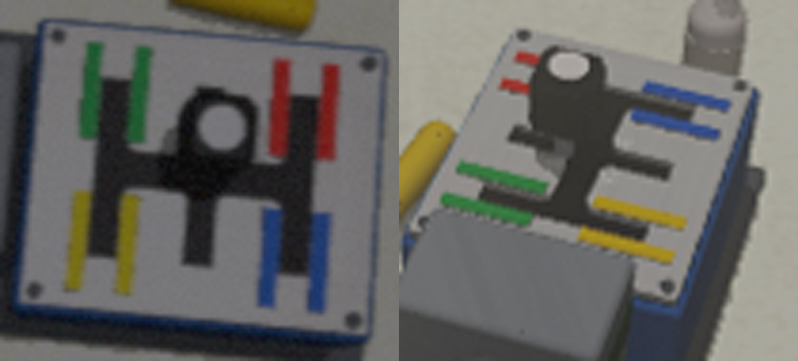

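```bash
cat >> h.py <<'E'
YAW=-0.103; G=np.array([.5408,-.0824]); W=np.array([[np.cos(YAW),np.sin(YAW)],[-np.sin(YAW),np.cos(YAW)]])
def win(p): return W@(np.array(p[:2])-G)*1000
def dot(n,im,box):
    x0,y0,x1,y1=box; s=im[y0:y1,x0:x1].min(2)
    h=cv2.cvtColor(im,cv2.COLOR_RGB2HSV)
    m=((h[...,2]>110)&(h[...,1]<60)).astype(np.uint8)
    return [(c.round(1).tolist(),int(a),win(ray(n,*c,.155)).round(1).tolist()) for c,a in blobs(m,20,box)]
from scipy.spatial.transform import Rotation
def status():
    s=monitor.read_state(); R=Rotation.from_quat(s["tool_rot"]).as_matrix()
    print("t",round(s["time"],2),"TCP win xy",win(s["position"]).round(1),"z",round(s["position"][2]*1e3,1),"F",s["wrist_force"].round(1),"gap",round(s["finger_gap"],3))
    print("tool x yaw vs winder y (deg)",round(np.degrees(np.arctan2(R[1,0],R[0,0])-YAW)-90,2),"tool z",R[:,2].round(3))
    return s,R
E
python3 - <<'E'
from h import *
for n,b in(("top",(360,175,385,202)),("side",(318,143,342,165))):
    im=cv2.cvtColor(cv2.imread(f"pics/{n}0.png"),cv2.COLOR_BGR2RGB); print(n,dot(n,im,b))
s,R=status()
print(R)
E
```

```text
top [([372.2, 177.9], 120, [34.1, 2.2]), ([372.9, 188.1], 90, [15.1, -0.6])]
side [([331.0, 148.1], 218, [15.3, -13.1])]
t 0.1 TCP win xy [-396.5  529.2] z 291.6 F [ 0.7 -0.2  0. ] gap 0.092
tool x yaw vs winder y (deg) -16.61 tool z [-0.001 -0.001 -1.   ]
[[ 3.82835441e-01  9.23816277e-01 -7.15289589e-04]
 [ 9.23815514e-01 -3.82836057e-01 -1.20420024e-03]
 [-1.38629843e-03 -1.99785087e-04 -9.99999019e-01]]
```

move_arm --moves "0 0 0 0 0 -0.145; 0 0 0 0 0 -0.145; -45 40 0 0 0 0; -45 40 0 0 0 0; -45 40 0 0 0 0; -45 40 0 0 0 0; -45 40 0 0 0 0; -45 40 0 0 0 0" --hand 0

```text
time: 1.1
position: [0.4183, 0.1882, 0.2893]
tool_rot: [0.736, 0.677, -0.002, 0.0]
wrist_force: [1.3, -0.1, -0.5]
finger_gap: 0.0164
```

```bash
python3 -c "from h import *; status()"
```

```text
t 1.1 TCP win xy [-149.7  256.6] z 289.3 F [ 1.3 -0.1 -0.5] gap 0.016
tool x yaw vs winder y (deg) 1.11 tool z [-0.003 -0.004 -1.   ]
```

move_arm --moves "-42 36 0 0 0 0.02; -42 36 0 0 0 0; -42 36 0 0 0 0; -42 36 0 0 0 0; -42 36 0 0 0 0; -42 36 0 0 0 0; 0 0 0 0 0 0; 0 0 0 0 0 0" --hand 0

```text
time: 2.1
position: [0.6125, -0.0982, 0.2851]
tool_rot: [0.745, 0.667, -0.004, -0.003]
wrist_force: [-0.2, -0.0, 0.2]
finger_gap: 0.0003
```

```bash
python3 -c "from h import *; status()"
```

```text
t 2.1 TCP win xy [73.  -8.3] z 285.1 F [-0.2 -0.   0.2] gap 0.0
tool x yaw vs winder y (deg) -0.44 tool z [-0.009 -0.001 -1.   ]
```

move_arm --moves "8 -3 10 0 0 0; 0 0 20 0 0 0; 0 0 20 0 0 0; 0 0 20 0 0 0; 0 0 15 0 0 0; 0 0 8 0 0 0; 0 0 0 0 0 0; 0 0 0 0 0 0"

```text
time: 3.1
position: [0.6058, -0.0789, 0.1895]
tool_rot: [0.742, 0.671, -0.004, -0.003]
wrist_force: [-0.1, -0.3, -0.2]
finger_gap: 0.0004
```

```bash
python3 - <<'E'
from h import *
status()
a=snapshot("top")[155:250,315:420,::-1]; b=snapshot("side")[110:230,285:390,::-1]
cv2.imwrite("pics/c1.png",np.hstack([cv2.resize(a,(420,380),interpolation=2),cv2.resize(b,(332,380),interpolation=2)]))
E
```

```text
t 3.1 TCP win xy [64.3 10.2] z 189.5 F [-0.1 -0.3 -0.2] gap 0.0
tool x yaw vs winder y (deg) 0.14 tool z [-0.01  0.   -1.  ]
```

View pics/c1.png

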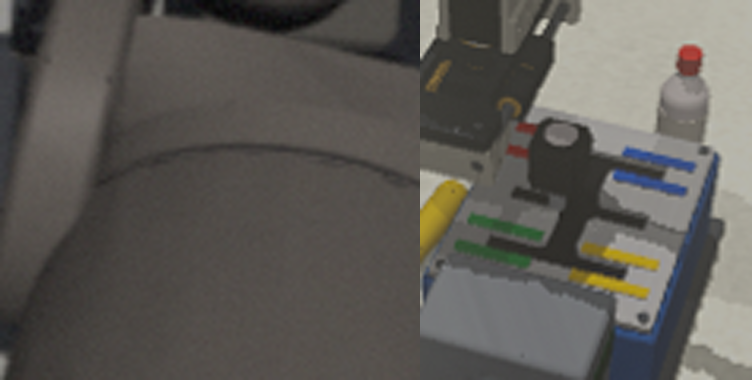

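move_arm --moves "-5 -4 0 0 0 0; -5 -4 0 0 0 0; 0 -4 0 0 0 0; 0 -4 0 0 0 0; 0 -3 0 0 0 0; 0 -3 0 0 0 0; 0 -3 0 0 0 0; 0 0 0 0 0 0"

```text
time: 4.2
position: [0.5795, -0.0878, 0.1909]
tool_rot: [0.742, 0.67, -0.002, -0.001]
wrist_force: [1.9, -1.3, -0.6]
finger_gap: 0.0003
```

```bash
cat >> h.py <<'E'
def look(): 
    im=snapshot("side"); print("dot",dot("side",im,(305,143,345,200))); return im
E
python3 - <<'E'
from h import *
status(); look()
E
```

```text
t 4.2 TCP win xy [39.  -1.4] z 190.9 F [ 1.9 -1.3 -0.6] gap 0.0
tool x yaw vs winder y (deg) 0.08 tool z [-0.005 -0.001 -1.   ]
dot [([338.9, 145.9], 79, [1.7, -25.3]), ([332.2, 152.5], 33, [8.7, -0.8]), ([306.9, 168.1], 50, [41.8, 60.7]), ([313.7, 197.1], 99, [3.5, 129.2])]
```

move_arm --moves "0 -3 0 0 0 0; 0 -3 0 0 0 0; 0 -2 0 0 0 0; 0 0 0 0 0 0; 0 0 0 0 0 0; 0 0 0 0 0 0; 0 0 0 0 0 0; 0 0 0 0 0 0"

```text
time: 5.25
position: [0.5714, -0.0869, 0.1909]
tool_rot: [0.742, 0.67, -0.002, -0.001]
wrist_force: [2.1, -0.2, -1.8]
finger_gap: 0.0002
```

```bash
python3 - <<'E'
from h import *
status(); im=look()
cv2.imwrite("pics/c2.png",cv2.resize(im[110:220,285:390,::-1],None,fx=5,fy=5,interpolation=2))
E
```

```text
t 5.25 TCP win xy [30.9 -1.4] z 190.9 F [ 2.1 -0.2 -1.8] gap 0.0
tool x yaw vs winder y (deg) 0.09 tool z [-0.004 -0.001 -1.   ]
dot [([340.8, 146.2], 55, [-2.3, -25.8]), ([336.0, 153.4], 28, [0.6, -0.5]), ([310.1, 170.7], 120, [33.3, 65.4]), ([313.6, 197.1], 98, [3.8, 129.3])]
```

View pics/c2.png

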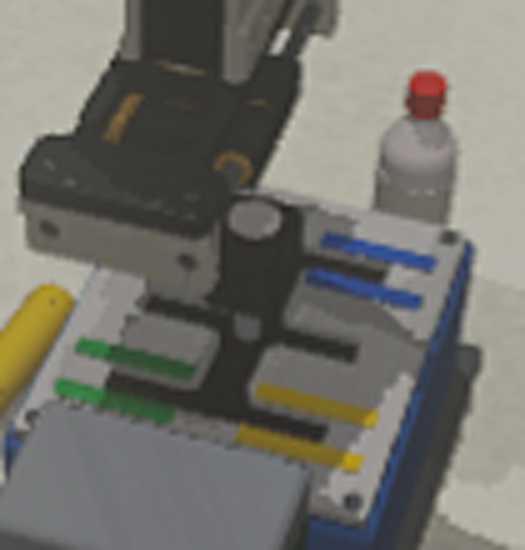

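move_arm --moves "0 -1 0 0 0 0; 0 0 0 0 0 0; 0 15 0 0 0 0; 0 15 0 0 0 0; -30 0 0 0 0 0; -30 0 0 0 0 0; 0 0 0 0 0 0; 0 0 0 0 0 0"

```text
time: 6.3
position: [0.5913, -0.1489, 0.19]
tool_rot: [0.742, 0.671, -0.005, -0.006]
wrist_force: [0.1, 0.5, -0.4]
finger_gap: 0.0002
```

```bash
python3 - <<'E'
from h import *
status(); look()
E
```

```text
t 6.3 TCP win xy [ 57.1 -61. ] z 190.0 F [ 0.1  0.5 -0.4] gap 0.0
tool x yaw vs winder y (deg) 0.17 tool z [-0.014  0.002 -1.   ]
dot [([309.2, 150.2], 128, [55.5, 8.8]), ([336.4, 144.6], 77, [7.9, -27.4]), ([336.1, 153.6], 57, [0.2, -0.1]), ([313.5, 174.8], 103, [23.3, 74.0]), ([341.3, 183.2], 30, [-34.3, 77.8]), ([317.9, 196.1], 186, [-2.9, 124.2])]
```

move_arm --moves "0 -14 0 -0.012 0 0; 0 -14 0 0 0 0; 0 -14 0 0 0 0; 0 -10 0 0 0 0; 0 -4 0 0 0 0; 0 0 0 0 0 0; 0 0 0 0 0 0; 0 0 0 0 0 0"

```text
time: 7.35
position: [0.5348, -0.1383, 0.1907]
tool_rot: [0.74, 0.673, -0.0, -0.001]
wrist_force: [0.1, 0.4, -0.6]
finger_gap: 0.0003
```

```bash
python3 - <<'E'
from h import *
status(); look()
E
```

```text
t 7.35 TCP win xy [ -0.2 -56.2] z 190.7 F [ 0.1  0.4 -0.6] gap 0.0
tool x yaw vs winder y (deg) 0.51 tool z [-0.002  0.002 -1.   ]
dot [([313.9, 162.5], 607, [34.1, 40.5]), ([335.9, 153.4], 32, [0.7, -0.6]), ([317.8, 196.1], 186, [-2.8, 124.3])]
```

move_arm --moves "5 0 0 0 0 0; 6 0 0 0 0 0; 6 0 0 0 0 0; 6 0 0 0 0 0; 6 0 0 0 0 0; 6 0 0 0 0 0; 6 0 0 0 0 0; 0 0 0 0 0 0"

```text
time: 8.4
position: [0.5391, -0.0956, 0.1906]
tool_rot: [0.74, 0.673, -0.001, -0.001]
wrist_force: [-0.3, -2.3, -0.8]
finger_gap: 0.0006
```

```bash
python3 - <<'E'
from h import *
status(); im=look()
cv2.imwrite("pics/c3.png",cv2.resize(im[110:220,285:390,::-1],None,fx=5,fy=5,interpolation=2))
E
```

```text
t 8.4 TCP win xy [ -0.3 -13.3] z 190.6 F [-0.3 -2.3 -0.8] gap 0.001
tool x yaw vs winder y (deg) 0.52 tool z [-0.002 -0.    -1.   ]
dot [([311.9, 167.2], 369, [33.3, 54.9]), ([313.4, 196.4], 121, [4.6, 127.9])]
```

View pics/c3.png

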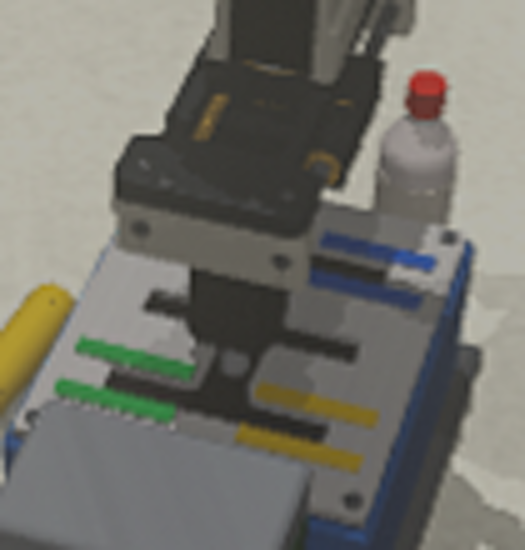

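The lever is moving left along the channel. The white dot is now hidden under the gripper body, so I'll continue on force and geometry.

move_arm --moves "5 0 0 0 0 0; 5 0 0 0 0 0; 5 0 0 0 0 0; 4 0 0 0 0 0; 3 0 0 0 0 0; 2 0 0 0 0 0; 0 0 0 0 0 0; 0 0 0 0 0 0"

```text
time: 9.45
position: [0.5416, -0.0706, 0.1907]
tool_rot: [0.74, 0.673, -0.001, -0.0]
wrist_force: [-0.4, -3.6, 0.1]
finger_gap: 0.0005
```

move_arm --moves "1 0 0 0 0 0; 0 0 0 0 0 0; 0 0 0 0 0 0; 0 0 0 0 0 0; 0 0 0 0 0 0; 0 0 0 0 0 0; 0 0 0 0 0 0; 0 0 0 0 0 0"

```text
time: 10.45
position: [0.5417, -0.0697, 0.1906]
tool_rot: [0.74, 0.673, -0.001, -0.0]
wrist_force: [-0.6, -2.4, -0.6]
finger_gap: 0.0004
```

```bash
python3 - <<'E'
from h import *
status(); im=look()
E
```

```text
t 10.45 TCP win xy [-0.4 12.7] z 190.6 F [-0.6 -2.4 -0.6] gap 0.0
tool x yaw vs winder y (deg) 0.48 tool z [-0.002 -0.001 -1.   ]
dot [([308.4, 144.1], 27, [63.6, -9.1]), ([311.1, 174.8], 124, [27.7, 75.6]), ([306.1, 195.9], 24, [17.7, 131.1])]
```

move_arm --moves "1 0 0 0 0 0; 0 0 0 0 0 0; 1 0 0 0 0 0; 0 0 0 0 0 0; 0 0 0 0 0 0; 0 0 0 0 0 0; 0 0 0 0 0 0; 0 0 0 0 0 0"

```text
time: 11.5
position: [0.5419, -0.0677, 0.1906]
tool_rot: [0.74, 0.673, -0.001, -0.0]
wrist_force: [0.1, -2.5, -1.4]
finger_gap: 0.0004
```

move_arm --moves "-15 0 0 0 0 0; -20 0 0 0 0 0; -20 0 0 0 0 0; -20 0 0 0 0 0; 0 0 0 0 0 0; 0 0 0 0 0 0; 0 0 0 0 0 0; 0 0 0 0 0 0"

```text
time: 12.5
position: [0.5337, -0.147, 0.1905]
tool_rot: [0.74, 0.672, -0.0, -0.002]
wrist_force: [0.4, -1.2, 1.0]
finger_gap: 0.0005
```

```bash
python3 - <<'E'
from h import *
status(); im=look()
cv2.imwrite("pics/c4.png",cv2.resize(im[110:220,285:390,::-1],None,fx=5,fy=5,interpolation=2))
E
```

```text
t 12.5 TCP win xy [ -0.5 -65. ] z 190.5 F [ 0.4 -1.2  1. ] gap 0.0
tool x yaw vs winder y (deg) 0.41 tool z [-0.003  0.002 -1.   ]
dot [([316.4, 160.0], 680, [31.8, 31.8]), ([313.5, 196.5], 122, [4.3, 127.8])]
```

View pics/c4.png

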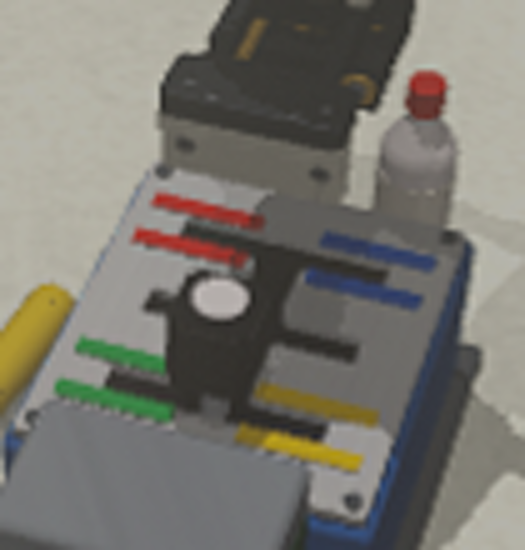

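The knob now stands over the left column. Its dot is at crop (220,298), which is pixel (329.0,169.6) in the full picture.

```bash
python3 - <<'E'
from h import *
print(win(ray("side",328.9,169.5,.155)))
E
```

```text
[-0.37053884 49.74850717]
```

move_arm --moves "0 -20 0 0 0 0; 0 -20 0 0 0 0; 0 -20 0 0 0 0; 23 0 0 0 0 0; 23 0 0 0 0 0; 23 0 0 0 0 0; 23 0 0 0 0 0; 0 0 0 0 0 0"

```text
time: 13.55
position: [0.4812, -0.0445, 0.1914]
tool_rot: [0.739, 0.674, 0.0, -0.001]
wrist_force: [-0.6, -0.5, -0.1]
finger_gap: 0.0004
```

```bash
python3 - <<'E'
from h import *
status()
E
```

```text
t 13.55 TCP win xy [-63.1  31.6] z 191.4 F [-0.6 -0.5 -0.1] gap 0.0
tool x yaw vs winder y (deg) 0.65 tool z [-0.001  0.002 -1.   ]
```

move_arm --moves "10 0 0 0 0 0; 8 5 0 0 0 0; 0 9 0 0 0 0; 0 9 0 0 0 0; 0 6 0 0 0 0; 0 5 0 0 0 0; 0 5 0 0 0 0; 0 4 0 0 0 0"

```text
time: 14.55
position: [0.5279, -0.0314, 0.1911]
tool_rot: [0.739, 0.673, -0.001, -0.002]
wrist_force: [-3.1, -0.1, 2.7]
finger_gap: 0.0005
```

```bash
python3 - <<'E'
from h import *
status(); im=look()
cv2.imwrite("pics/c5.png",cv2.resize(im[110:220,285:390,::-1],None,fx=5,fy=5,interpolation=2))
E
```

```text
t 14.55 TCP win xy [-18.   49.5] z 191.1 F [-3.1 -0.1  2.7] gap 0.001
tool x yaw vs winder y (deg) 0.56 tool z [-0.004  0.002 -1.   ]
dot [([310.2, 151.3], 215, [52.4, 11.2]), ([307.8, 194.8], 45, [15.7, 127.5])]
```

View pics/c5.png

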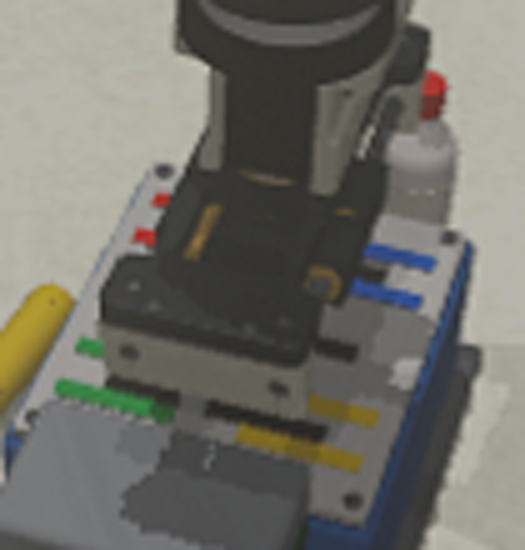

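The force is only 3 N, so the lever is entering the green slot freely. I'll keep pushing.

move_arm --moves "0 4 0 0 0 0; 0 4 0 0 0 0; 0 4 0 0 0 0; 0 4 0 0 0 0; 0 4 0 0 0 0; 0 3 0 0 0 0; 0 2 0 0 0 0; 0 0 0 0 0 0"

```text
time: 15.6
position: [0.5547, -0.0339, 0.1909]
tool_rot: [0.739, 0.673, -0.001, -0.002]
wrist_force: [-2.8, 0.2, 2.0]
finger_gap: 0.0007
```

```bash
python3 - <<'E'
from h import *
status()
E
```

```text
t 15.6 TCP win xy [ 8.8 49.6] z 190.9 F [-2.8  0.2  2. ] gap 0.001
tool x yaw vs winder y (deg) 0.56 tool z [-0.004  0.001 -1.   ]
```

move_arm --moves "0 1 0 0 0 0; 0 0 0 0 0 0; 0 1 0 0 0 0; 0 0 0 0 0 0; 0 1 0 0 0 0; 0 0 0 0 0 0; 0 0 0 0 0 0; 0 0 0 0 0 0"

```text
time: 16.6
position: [0.5577, -0.0343, 0.1909]
tool_rot: [0.739, 0.673, -0.001, -0.002]
wrist_force: [-3.2, -0.3, 1.4]
finger_gap: 0.0006
```

move_arm --moves "0 1 0 0 0 0; 0 0 0 0 0 0; 0 0 0 0 0 0; 0 0 0 0 0 0; 0 0 0 0 0 0; 0 0 0 0 0 0; 0 0 0 0 0 0; 0 0 0 0 0 0"

```text
time: 17.6
position: [0.5584, -0.0343, 0.1908]
tool_rot: [0.739, 0.673, -0.001, -0.002]
wrist_force: [-4.1, -0.1, 1.9]
finger_gap: 0.0002
```

move_arm --moves "0 -10 0 0 0 0; 0 -20 0 0 0 0; 0 -20 0 0 0 0; 0 -10 -20 0 0 0; 0 0 -30 0 0 0; 0 0 -30 0 0 0; 0 -20 -20 0 0 0; 0 -30 0 0 0 0"

```text
time: 18.6
position: [0.4474, -0.0239, 0.2941]
tool_rot: [0.739, 0.673, 0.003, 0.002]
wrist_force: [-1.5, -0.5, -0.7]
finger_gap: 0.0005
```

move_arm --moves "40 0 0 0 0 0; 40 0 0 0 0 0; 40 0 0 0 0 0; 40 0 0 0 0 0; 40 0 0 0 0 0; 0 0 0 0 0 0; 0 0 0 0 0 0; 0 0 0 0 0 0"

```text
time: 19.6
position: [0.4649, 0.1797, 0.2963]
tool_rot: [0.74, 0.672, 0.008, 0.006]
wrist_force: [0.4, -0.8, 0.0]
finger_gap: 0.0003
```

```bash
python3 - <<'E'
from h import *
status(); im=snapshot("side"); t=snapshot("top")
cv2.imwrite("pics/c6.png",np.hstack([cv2.resize(im[130:230,285:385,::-1],None,fx=4,fy=4,interpolation=2),cv2.resize(t[150:250,318:418,::-1],None,fx=4,fy=4,interpolation=2)]))
E
```

```text
t 19.6 TCP win xy [-102.5  252.9] z 296.3 F [ 0.4 -0.8  0. ] gap 0.0
tool x yaw vs winder y (deg) 0.41 tool z [ 0.02   0.002 -1.   ]
```

View pics/c6.png

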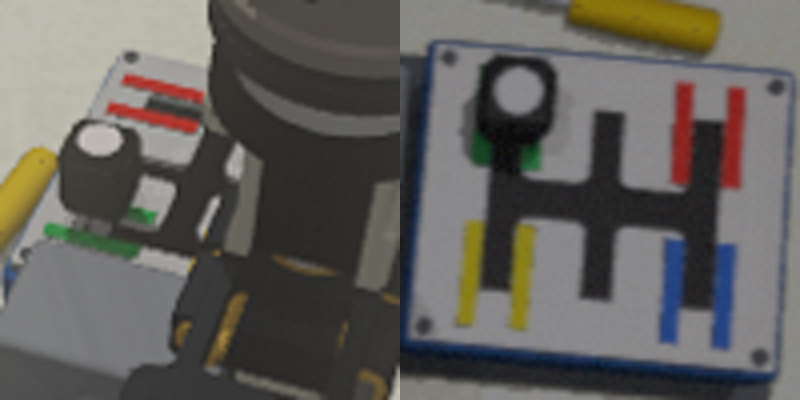

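Side dot is at crop (97,141), pixel (309.2,165.2). Top dot is at crop (520,92), pixel (347.9,172.9). The knob covers the end of the green slot.

```bash
python3 - <<'E'
from h import *
print(win(ray("side",309.1,165.1,.155)),win(ray("top",347.9,172.9,.155)))
t0=cv2.imread("pics/top0.png"); t=snapshot("top")[:,:,::-1]
h=lambda im,b:[int(v) for v in b]
# bystander check: matched patch shift
for n,(x0,y0,x1,y1) in dict(driver=(322,140,400,165),oil=(436,215,470,242),core=(350,267,379,296),bobbin=(275,252,310,286)).items():
    r=cv2.matchTemplate(t[y0-8:y1+8,x0-8:x1+8].copy(),t0[y0:y1,x0:x1],cv2.TM_CCOEFF_NORMED); _,m,_,l=cv2.minMaxLoc(r); print(n,round(m,2),l[0]-8,l[1]-8)
E
```

```text
[40.56318825 51.00205442] [39.35756233 47.74318479]
driver 0.98 0 0
oil 1.0 0 0
core 1.0 0 0
bobbin 0.97 0 0
```

```bash
python3 - <<'E'
from plant import bot
print(bot.job_done())
E
```

```text
the job is handed in; nothing more can be done
None
```

The lever is home in the green slot (far left), and the job was handed in at about 20 s of the 54 s allowed. I pushed it with closed fingers: back to the cross channel, left across it, then forward into the slot.

- **Lever position:** the last pictures put the lever axis at (40.6, 51.0) mm in the side view and (39.4, 47.7) mm in the top view. Home is (40, 50) mm, so both are within about 2.5 mm, against a limit of 6 mm. The two views differ by about 3 mm in y.
- **Forces:** the readings at the end of each move stayed at about 5 N or less, well below the limits. I never felt a clear hard stop: the last 1 mm push moved about 0.7 mm, with the force rising only to about 4 N. "Fully home" therefore rests on the pictures.
- **Bystanders:** the bobbin, oil bottle, screwdriver and ring core showed no shift in the top view.
- **Arm:** it finished to the left of the gearbox with the fingertips about 230 mm above the table, touching nothing.

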